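# Stand the toppled parts bin up and slide it into its gap

### The arm

A 7-joint arm with a two-finger parallel gripper is mounted at the origin on the work surface. World frame = base frame: x ahead of the robot, y to its left, z up, the work surface at z = 0. Lengths are in m, angles in rad, forces in N, time in s.
With the tool pointing down it reaches from about 0.4 to 0.85 m from the base axis. Payload 4.5 kg.
Tool frame: the origin (TCP) lies on the centre line of the jaws, within the pads' length; the fingertips stand 17 mm ahead of it and the grasp point (between the pads) lies 2 mm behind it (r.tip_reach is the distance from the TCP to the fingertips, in m); z points along the fingers, y is the line along which they close (so a half turn about z gives the same grasp; the last joint's range is limited). The gripper opens to 88 mm and grips with 3 to 60 N. Pads are 18 mm wide; open, the fingers measure 123 mm over their backs; the gripper's body (75 mm by 187 mm) begins 45 mm behind the grasp point.
Start: joints at [1.289, 0.689, -0.195, 1.565, 0.157, 0.902, -0.215], TCP at [0.194, -0.594, 0.256] pointing down, gripper open.
Joint ranges: [-3.01, 3.01], [-0.46, 2.08], [-1.47, 1.51], [0.13, 2.56], [-1, 4.14], [0.04, 2.09], [-2.66, 2.66]. Speed limits (rad/s): [2.57, 2.57, 3.14, 3.14, 3.14, 3.14, 3.14].

### API

Orientations are given as a unit quaternion [x, y, z, w].
In Python, from plant import r gives the robot as it stands.
- The arm moves only by the tool step_arm, never from a script. Its argument "steps" is a list of rows, each a list of 7 numbers: the shift along the tool's x, y, z in cm, then the turn, a rotation vector about the tool's x, y, z in degrees, then the gripper's target within -1 to 1 (shut at 1, half-way at 0, fully open at -1). A call has 1 to 8 rows; each row shifts and turns the commanded pose from where the row before left it, along the tool's axes as they then stand; what a row does not reach is not made up. A row lasts 1/8 s, in which the tool goes at most 62.5 mm and 10.7 degrees, less where a joint would pass 70% of its speed; a pose out of reach is approached as far as the arm can. A call with a gripper value outside its range is refused whole. The fingers move at their own pace and stop on an object; "force" is the grip in N (left out, the last holds). Time passes only in rows, so rows that do not move let the fingers close. It gives the time, the measured TCP pose, the force, the opening and the grip force at its end, in the units of the state.
- r.get_state(): the state, without advancing time (a new reading comes with each control period).
- r.snapshot(name): name is "scene" or "top" or "wrist"; returns a dict with "pixels" (480x640x3 uint8, red, green, blue), "fx", "fy", "cx", "cy" (pixels), "cam_to_world" (4x4, takes a point from camera to world coordinates). Camera axes: x right, y down, z forward; pixel columns grow to the right and rows downward; lengths in m; the calibration is good to about 2 mm. A picture is of the moment at which its call begins. There is no depth.
- r.finish_job(): hands the job in; it is judged then, once.
The state is a dict: "clock": time; "q": joint angles; "qd": joint speeds; "joint_torque": joint torques, N m; "tool_pos": TCP position; "eef_rot": TCP orientation; "contact_force": force on the tool from outside, world axes, zero at the start; "moment": the same for the moment, N m; "opening": opening from 0.0 (shut) to 1.0 (fully open); "finger_force": force on a finger pad.
Only numpy, scipy, OpenCV 4.12 (cv2) and the standard library are available. Lean on these libraries where they do the work, as an engineer would, in place of code of your own. Each camera call takes 0.05 s, during which the arm holds its last target. There are 200 camera calls.

### The job

The empty parts bin on the bench has been knocked onto its back: push it over with the fingertips so that it stands on its base again, then slide it into the gap in the row of bins, front towards you like the others, square to the riser and with its back touching it. Just push it lightly, without squeezing it in the gripper or lifting it off the bench, and leave the other bins and the loose parts where they are.

Things in the scene. Friction and masses are not known exactly. Their poses are not given: they have to be found in the camera images.
- bin: empty black plastic parts bin, loose, about 0.1 kg: 105 mm deep (x), 102 wide (y), 60 high (z); walls and floor 3 mm. Origin: centre of underside; x runs from front to back, z from underside to open top. Back wall full height; side walls 60 mm high over the back half, sloping down to the 26 mm front lip. At the start it lies on its back: x down, z level, away from the robot within 0.45 rad.
- bin_heel (a point): middle of the bin's bottom back edge, 52.5 mm along its x from the origin. On the bench at the start. Turned about this edge towards the robot (along the bin's -z) the bin comes to stand on its underside; after 20 to 25 degrees it passes its balance and falls onto its base by itself.
- bin_lip (a point): middle of the top edge of the bin's front lip: from its origin 52.5 mm along -x and 26 mm along z. While the bin lies on its back the lip is on top, 105 mm above the bench, and this is its free edge, on the side away from the robot; beyond it the bin is open for a fingertip from above.
- riser: grey sheet-steel bench riser behind the row, fixed: 200 mm deep (x), 660 wide (y), 61.5 high, closed flat front. Origin: centre of underside; x points away from the robot; the front face is at x = -100 mm. Clutter stands on it (up to 0.24 m high), none within 80 mm of its front edge around the gap.
- gap (a point): the empty place in the row, at bench height: where the origin of the standing bin comes when its back touches the riser, in the middle of the gap. x points away from the robot, square to the riser's front, which is 52.5 mm further along x. About 145 mm are free between the two neighbours.
- bin_a: same open-front parts bin as bin (105 deep x 102 wide x 60 mm high), standing, front towards the robot, 0.7 kg, with solenoids in it. Stands in the row against the riser; the three filled bins may stand in any order. Origin: centre of its underside.
- bin_b: same open-front parts bin as bin (105 deep x 102 wide x 60 mm high), standing, front towards the robot, 0.7 kg, with bolts in it. In the row. Origin: centre of its underside.
- bin_c: same open-front parts bin as bin (105 deep x 102 wide x 60 mm high), standing, front towards the robot, 0.7 kg, with sockets in it. In the row. Origin: centre of its underside.
- solenoid_a: a loose solenoid standing upright on the bench to one side of the task, 22 mm diameter, 46 mm high. Origin: centre of its underside.
- solenoid_b: a second solenoid like it, standing on the bench to one side. Origin: centre of its underside.
- socket: a long steel socket standing upright on the bench to one side, 26 mm diameter, 50 mm high. Origin: centre of its underside.
- screwdriver: a screwdriver lying on the bench at the right, 190 mm long along its x. Origin: underside at mid-length.
- wrench: a wrench lying on the bench at the left, 170 mm long along its x. Origin: underside at mid-length.
Things that resemble listed ones, but are neither listed nor needed, are in the scene too. Leave any green or orange look-alike of the bin alone.

How it is judged:
By the outcome, as a careful person would: the job done as asked, in the order asked, and still so for the second after the job is handed in, with the robot touching nothing.
It also fails if it takes over 54 s, if anything falls off the work surface, if the arm or the gripper's body presses on something with over 40 N, if the wrist force passes 120 N, or if a joint passes its speed limit or range.

## Working session

There is one attempt and no reset: what is moved stays moved. The work goes in short steps, Python scripts to look and compute and a tool call to move; the robot and the scene stay as the last step left them, time stands still between calls to the robot, and variables do not carry over. Pictures are saved under pics/ and viewed, at most 10 in all, crops included, and the job is handed in when it is done.

Besides the shell and the picture viewer there is one more tool, called as name(argument=value, ...) on one line, values as JSON. step_arm: Moves the arm, as the interface text tells. Its arguments: {"type":"object","properties":{"steps":{"type":"array","items":{"type":"array","items":{"type":"number"}}},"force":{"type":"number"}},"required":["steps"]}

```bash
mkdir -p pics
cat > h.py <<'E'
import numpy as np, cv2
from plant import r
from scipy.spatial.transform import Rotation as R
def snap(n,f):
    s=r.snapshot(n); cv2.imwrite('pics/'+f,s['pixels'][:,:,::-1]); np.savez('pics/'+f+'.npz',**{k:s[k] for k in s}); return s
def ray(s,u,v,z):
    T=np.array(s['cam_to_world']); d=T[:3,:3]@np.array([(u-s['cx'])/s['fx'],(v-s['cy'])/s['fy'],1]); o=T[:3,3]
    return o+d*(z-o[2])/d[2]
def proj(s,p):
    T=np.linalg.inv(np.array(s['cam_to_world'])); c=T[:3,:3]@np.array(p)+T[:3,3]
    return np.round([s['fx']*c[0]/c[2]+s['cx'],s['fy']*c[1]/c[2]+s['cy']],1)
E
python3 - <<'E'
from h import *
for n in('scene','top'):
    s=snap(n,n+'0.png'); print(n,np.round(s['cam_to_world'],3).tolist(),s['fx'])
st=r.get_state(); print(st['clock'],st['tool_pos'],st['eef_rot'],st['opening'],r.tip_reach,st['contact_force'])
E
```

```text
scene [[-0.8, 0.306, -0.516, 1.017], [0.6, 0.439, -0.669, 0.643], [0.022, -0.845, -0.534, 0.622], [0.0, 0.0, 0.0, 1.0]] 528.4658038181216
top [[-0.008, -0.997, 0.079, 0.424], [-1.0, 0.006, -0.018, 0.016], [0.017, -0.079, -0.997, 1.12], [0.0, 0.0, 0.0, 1.0]] 441.37045608869056
0.1 [ 0.19389946 -0.59360445  0.25499175] [ 9.87551631e-01  1.57292983e-01 -1.98690644e-04 -8.08841971e-04] 0.9988009838096752 0.017 [ 0.14830921 -0.60125963 -0.1937617 ]
```

View pics/scene0.png

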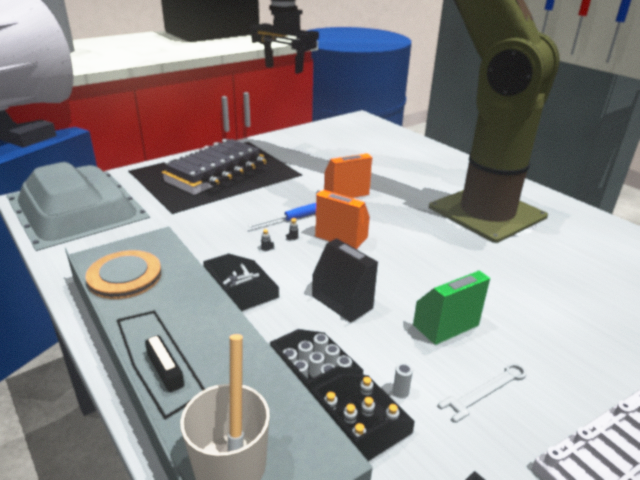

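View pics/top0.png

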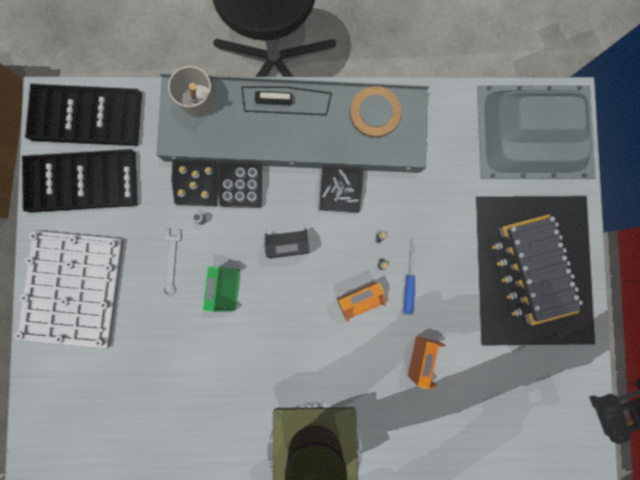

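Scene view: the candidates are the black bin at top (288,243) / scene (345,278), the green one at top (222,288), and two orange ones at top (361,300) and (424,361). Black and facing the row fits, since the green and orange ones are look-alikes. The gap lies between the socket bin (241,185) and the bolt bin (342,188), centred near (291,188). Next I'll measure these and confirm with a crop.

```bash
cat > m.py <<'E'
from h import *
s=dict(np.load('pics/top0.png.npz')); im=s['pixels']; g=im.max(2)
hsv=cv2.cvtColor(im,cv2.COLOR_RGB2HSV)
c=cv2.resize(im[150:270,160:380],None,fx=3.6,fy=3.6,interpolation=cv2.INTER_CUBIC); cv2.imwrite('pics/crop0.png',c[:,:,::-1])
m=(g<75).astype(np.uint8)
for cc in cv2.findContours(m[150:330],cv2.RETR_EXTERNAL,cv2.CHAIN_APPROX_NONE,offset=(0,150))[0]:
    if cv2.contourArea(cc)>300 and 150<cc[:,0,0].mean()<380:
        b=cv2.boundingRect(cc); rr=cv2.minAreaRect(cc); print(b,rr)
for p in((0.55,0,0),):pass
# riser front edge: columns
for u in (180,275,300,310,380,420):
    print(u,im[155:180,u].mean(1).astype(int).tolist())
E
python3 m.py
```

```text
(266, 231, 42, 27) ((286.38079833984375, 244.1177978515625), (22.402545928955078, 41.14112091064453), 83.9909896850586)
(320, 191, 40, 21) ((339.7367858886719, 200.94912719726562), (38.84709548950195, 18.425764083862305), 3.814074993133545)
(321, 164, 46, 35) ((342.3298645019531, 180.43215942382812), (45.17607116699219, 32.487979888916016), 4.635463237762451)
(162, 157, 110, 50) ((215.58750915527344, 181.8994598388672), (109.15528106689453, 46.709468841552734), 2.385944128036499)
180 [120, 95, 74, 60, 59, 53, 50, 44, 44, 45, 57, 85, 112, 128, 134, 133, 125, 107, 78, 54, 44, 45, 51, 47, 47]
275 [125, 122, 126, 125, 124, 102, 82, 76, 74, 74, 83, 116, 143, 154, 154, 153, 154, 156, 163, 165, 164, 164, 163, 163, 161]
300 [126, 125, 125, 125, 127, 125, 108, 84, 76, 74, 75, 83, 110, 143, 156, 156, 156, 157, 162, 164, 163, 166, 165, 166, 164]
310 [126, 129, 128, 126, 128, 126, 119, 95, 76, 73, 71, 76, 94, 139, 155, 156, 156, 157, 158, 162, 164, 166, 166, 166, 164]
380 [129, 128, 128, 126, 127, 125, 125, 128, 127, 119, 95, 80, 72, 78, 79, 90, 126, 150, 157, 157, 156, 158, 164, 165, 165]
420 [126, 129, 126, 130, 128, 126, 129, 131, 128, 130, 128, 122, 99, 80, 80, 82, 104, 139, 159, 165, 165, 164, 166, 164, 163]
```

View pics/crop0.png

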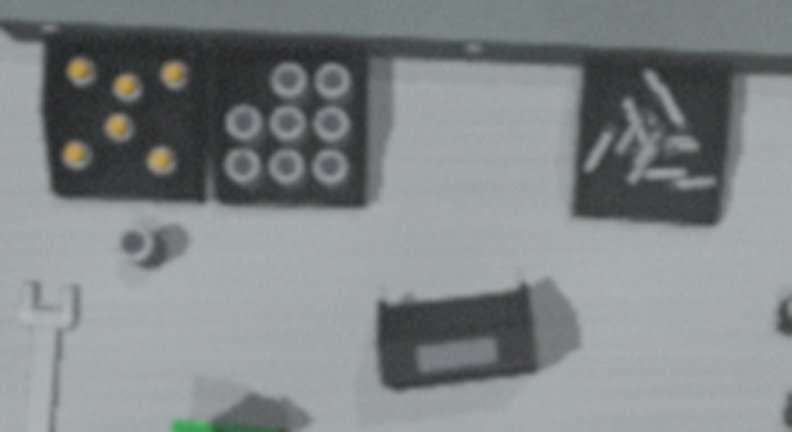

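The crop confirms the black bin lying on its back, with its label face up: dark footprint at top px (266–308, 231–258), heel edge at the bottom. The gap is between bin edges u≈262 and u≈320. Now I'll cast rays.

```bash
cat > m2.py <<'E'
from h import *
s=dict(np.load('pics/top0.png.npz')); im=s['pixels']; g=cv2.cvtColor(im,cv2.COLOR_RGB2GRAY).astype(float)
def cross(prof,thr,up=True):
    for i in range(len(prof)-1):
        a,b=prof[i],prof[i+1]
        if (a-thr)*(b-thr)<=0 and (b>a)==up: return i+(thr-a)/(b-a)
# riser edges
T=[];B=[]
for u in list(range(274,316,2))+list(range(376,424,2)):
    p=g[150:185,u]; k=int(p[5:22].argmin())+5
    t=k-cross(p[:k+1][::-1],100); b=k+cross(p[k:],115)
    T.append(ray(s,u,150+t,.0615)); B.append(ray(s,u,150+b,0))
for n,P in(('top',T),('base',B)):
    P=np.array(P); f=np.polyfit(P[:,1],P[:,0],1); print('riser',n,f, np.std(P[:,0]-np.polyval(f,P[:,1])))
# gap neighbours: side walls' tops z=.06
for v in (180,184,188,192):
    p=g[v,245:345]; d=np.diff(p)
    a=245+17-0; 
    print(v,p[10:40].astype(int).tolist(),p[66:84].astype(int).tolist())
for v in range(226,262,2): print(v,g[v,262:312:3].astype(int).tolist())
E
python3 m2.py
```

```text
riser top [0.05056517 0.70184421] 0.0021464453800132404
riser base [0.04586109 0.70393972] 0.001071107751502711
180 [85, 68, 59, 55, 56, 53, 70, 92, 110, 115, 115, 113, 115, 124, 142, 159, 164, 164, 163, 163, 162, 164, 164, 164, 162, 165, 163, 163, 165, 163] [163, 163, 164, 164, 163, 160, 156, 150, 143, 116, 82, 60, 59, 55, 57, 53, 55, 60]
184 [138, 124, 86, 62, 54, 49, 69, 96, 114, 116, 115, 116, 116, 124, 145, 159, 163, 164, 164, 164, 164, 162, 164, 162, 164, 164, 161, 163, 162, 162] [163, 163, 163, 164, 161, 154, 154, 146, 137, 113, 79, 61, 55, 57, 59, 53, 62, 68]
188 [89, 80, 68, 59, 56, 52, 67, 97, 114, 117, 118, 119, 130, 148, 160, 165, 163, 165, 165, 165, 163, 163, 164, 163, 165, 164, 164, 164, 163, 163] [164, 165, 164, 165, 160, 158, 155, 147, 132, 103, 69, 59, 59, 61, 68, 97, 133, 145]
192 [80, 63, 58, 58, 56, 56, 73, 98, 111, 120, 120, 128, 150, 160, 165, 163, 165, 167, 165, 167, 163, 165, 165, 166, 165, 166, 165, 166, 166, 166] [164, 165, 165, 162, 158, 157, 154, 144, 125, 89, 68, 65, 82, 119, 145, 141, 111, 75]
226 [166, 166, 167, 166, 164, 165, 163, 165, 164, 165, 165, 1
[... 714 characters left out ...]
, 106, 113, 79, 71, 68, 76, 121]
246 [154, 87, 70, 70, 71, 111, 115, 119, 125, 126, 126, 128, 83, 70, 70, 76, 118]
248 [157, 98, 67, 65, 72, 123, 126, 129, 126, 126, 126, 124, 87, 71, 69, 73, 116]
250 [156, 103, 66, 69, 72, 123, 126, 125, 125, 123, 120, 111, 83, 67, 75, 75, 115]
252 [157, 106, 67, 72, 71, 115, 109, 102, 94, 80, 76, 74, 72, 69, 66, 67, 128]
254 [155, 123, 66, 67, 69, 74, 69, 68, 62, 64, 66, 76, 93, 95, 125, 141, 164]
256 [155, 134, 73, 56, 64, 67, 78, 93, 104, 130, 138, 145, 156, 156, 158, 168, 170]
258 [155, 154, 129, 108, 138, 141, 144, 154, 154, 154, 156, 157, 156, 158, 163, 167, 167]
260 [159, 158, 157, 157, 158, 159, 160, 160, 158, 159, 158, 157, 157, 161, 168, 169, 169]
```

```bash
cat > m3.py <<'E'
from h import *
s=dict(np.load('pics/top0.png.npz')); im=s['pixels']; g=cv2.cvtColor(im,cv2.COLOR_RGB2GRAY).astype(float)
P=lambda u,v,z: np.round(ray(s,u,v,z),4)
print('gapL',P(261.8,184,0),P(261.8,192,0)); 
for z in(0,.06): print('gapR',P(320.7,180,z),P(320.,192,z))
m=(g<105).astype(np.uint8); m[:226]=0;m[262:]=0;m[:,:262]=0;m[:,309:]=0
def edge(us,rng,up):
    out=[]
    for u in us:
        p=g[rng[0]:rng[1],u]; i=np.where((p[:-1]<112)&(p[1:]>=112) if up else (p[:-1]>=112)&(p[1:]<112))[0]
        i=i[-1] if up else i[0]; out.append((u,rng[0]+i+(112-p[i])/(p[i+1]-p[i])))
    return np.array(out)
for n,e,z in(('heel',edge(range(270,300,2),(252,264),True),0),('backtop',edge(range(276,302,2),(226,240),False),0)):
    Q=np.array([ray(s,u,v,z)[:2] for u,v in e]); f=np.polyfit(Q[:,1],Q[:,0],1); print(n,f,np.std(Q[:,0]-np.polyval(f,Q[:,1])))
for v in (246,248,250): 
    p=g[v]; print('side v',v,P(265,v,.105),P(307.5,v,.105), p[262:268].astype(int),p[304:312].astype(int))
s2=dict(np.load('pics/scene0.png.npz'))
c=cv2.resize(s2['pixels'][225:335,290:400],None,fx=5,fy=5,interpolation=cv2.INTER_CUBIC); cv2.imwrite('pics/crop1.png',c[:,:,::-1])
E
python3 m3.py
```

```text
gapL [0.6616 0.131  0.    ] [0.6408 0.1309 0.    ]
gapR [ 0.6714 -0.0204  0.    ] [ 0.6402 -0.0183  0.    ]
gapR [ 0.6582 -0.0185  0.06  ] [ 0.6286 -0.0165  0.06  ]
heel [-0.1239153   0.48456979] 0.00022238817954699886
backtop [-0.10567167  0.54372186] 0.00025834480648794455
side v 246 [0.4946 0.1126 0.105 ] [0.494  0.0148 0.105 ] [154 148 119  87  65  71] [ 70  71  71  76  88 106 118 122]
side v 248 [0.49   0.1126 0.105 ] [0.4894 0.0148 0.105 ] [157 154 130  98  75  69] [ 69  70  70  73  86 106 116 123]
side v 250 [0.4854 0.1125 0.105 ] [0.4848 0.0148 0.105 ] [156 152 136 103  74  70] [ 75  71  73  75  79 100 115 120]
```

View pics/crop1.png

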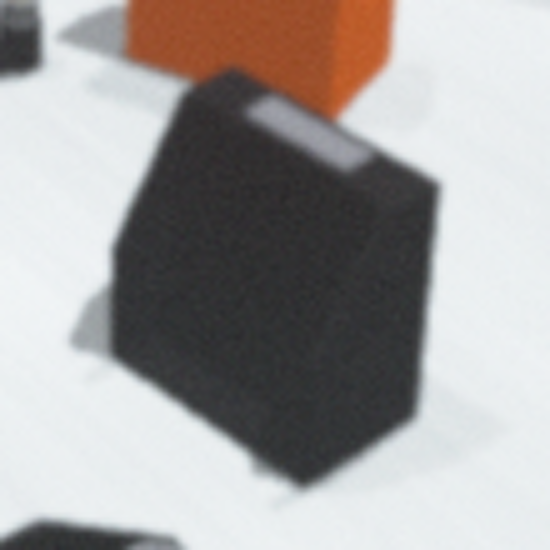

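Crop 1 confirms the black bin on its back, with the label and lip on top at crop (310,130) and the opening facing the riser. Measured:

| Item | Value |
|---|---|
| Heel | (0.477, 0.0625) |
| Lip | (0.503, 0.0655, z 0.105) |
| Bin yaw | +0.115 |
| Depth / width | 59 / 101 mm (fits 60 / 102) |
| Riser yaw | −0.048 |
| Gap heel target | (0.7055, 0.056) |

Now moving.

step_arm(steps=[[0,0,0,0,0,5.75,0],[0,0,0,0,0,5.75,0],[4,-3,0,0,0,0,0],[4,-3,0,0,0,0,0],[4,-3,0,0,0,0,0],[4,-3,0,0,0,0,0],[4,-4,0,0,0,0,0],[4,-4,0,0,0,0,0]])

```text
clock: 1.1
tool_pos: [0.4104, -0.3663, 0.2554]
eef_rot: [0.998, 0.057, -0.0, -0.0]
contact_force: [2.5, -0.2, -0.6]
opening: 0.5
finger_force: 0.0
```

step_arm(steps=[[3,-5,0,0,0,0,0],[3,-5,0,0,0,0,0],[3,-5,0,0,0,0,0],[2,-5,0,0,0,0,0],[2,-5,0,0,0,0,0],[2,-5,0,0,0,0,0],[1,-5,0,0,0,0,0],[0,0,0,0,0,0,0]])

```text
clock: 2.1
tool_pos: [0.5284, 0.004, 0.2554]
eef_rot: [0.998, 0.062, -0.0, -0.002]
contact_force: [-0.1, -0.7, -0.9]
opening: 0.497
finger_force: 0.0
```

step_arm(steps=[[0,-3.2,0,0,0,0,0],[0,-3.2,0,0,0,0,0],[0,0,5,0,0,0,0],[0,0,4,0,0,0,0],[0,0,0,0,0,0,0]])

```text
clock: 2.72
tool_pos: [0.5189, 0.0602, 0.1635]
eef_rot: [0.998, 0.057, -0.003, 0.001]
contact_force: [1.2, -0.1, 1.1]
opening: 0.503
finger_force: 0.0
```

Run:
```python
from h import *
s=snap('wrist','w1.png'); st=r.get_state(); print(st['tool_pos'],R.from_quat(st['eef_rot']).as_matrix().round(3).tolist(),st['q'])
for y in(.0125,.1137): print(proj(s,[.509-.118*(y),y,.105]))
```

```text
[0.52033924 0.06054661 0.16519783] [[0.994, 0.114, -0.003], [0.114, -0.994, -0.001], [-0.003, 0.001, -1.0]] [-0.17929587  0.69595953 -0.04082436  1.95723419  0.0567597   0.49231319
 -1.71778364]
[391.1 295.8]
[220.6 296.4]
```

View pics/w1.png

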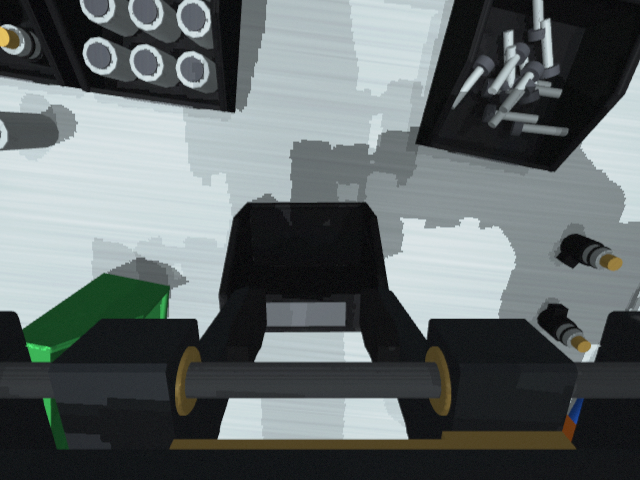

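The wrist view shows the lip edge at v≈296, u 220–390, exactly as projected. The fingertips at (265,297) and (370,297) are between the side walls. I'll descend beyond the lip, then pull towards the robot.

step_arm(steps=[[0.1,-0.7,0,0,0,0,0],[0,0,3,0,0,0,0],[0,0,3.2,0,0,0,0],[0,0,0,0,0,0,0],[-0.4,0,0,0,0,0,0],[-0.4,0,0,0,0,0,0],[-0.4,0,0,0,0,0,0],[-0.4,0,0,0,0,0,0]])

```text
clock: 3.78
tool_pos: [0.5052, 0.067, 0.1042]
eef_rot: [0.998, 0.058, 0.0, -0.0]
contact_force: [1.1, 0.5, 0.1]
opening: 0.5
finger_force: 0.1
```

step_arm(steps=[[-0.4,0,0,0,0,0,0],[-0.4,0,0,0,0,0,0],[-0.4,0,0,0,0,0,0],[-0.4,0,0,0,0,0,0],[0,0,0,0,0,0,0]])

```text
clock: 4.4
tool_pos: [0.4889, 0.0651, 0.1037]
eef_rot: [0.998, 0.058, -0.0, 0.0]
contact_force: [-0.4, -0.4, 0.0]
opening: 0.497
finger_force: 0.0
```

Run:
```python
from h import *
s=snap('scene','s2.png'); st=r.get_state(); print(st['tool_pos'],st['contact_force'])
cv2.imwrite('pics/s2c.png',cv2.resize(s['pixels'][130:370,220:540],None,fx=2,fy=2)[:,:,::-1])
```

```text
[0.48930102 0.06513167 0.10369594] [ 0.55468492  0.3628104  -0.60622107]
```

View pics/s2c.png

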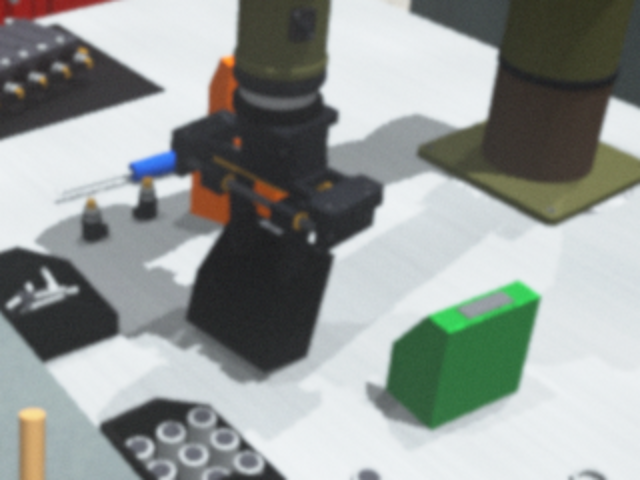

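The bin is tilting towards the robot (crop: bin around (260,300), back edge lifted). I'll continue past the balance point.

step_arm(steps=[[-0.4,0,0,0,0,0,0],[-0.4,0,0,0,0,0,0],[-0.4,0,0,0,0,0,0],[-0.4,0,0,0,0,0,0],[-0.4,0,0,0,0,0,0],[-0.3,0,0,0,0,0,0],[-0.3,0,0,0,0,0,0],[-0.3,0,0,0,0,0,0]])

```text
clock: 5.45
tool_pos: [0.4604, 0.0618, 0.1037]
eef_rot: [0.998, 0.058, 0.0, 0.0]
contact_force: [0.3, 0.3, 0.6]
opening: 0.501
finger_force: 0.0
```

step_arm(steps=[[-0.3,0,0,0,0,0,0],[-0.3,0,0,0,0,0,0],[0,0,0,0,0,0,0],[0,0,0,0,0,0,0],[0,0,0,0,0,0,0]])

```text
clock: 6.08
tool_pos: [0.4548, 0.0611, 0.1037]
eef_rot: [0.998, 0.058, 0.0, 0.0]
contact_force: [0.2, -0.0, -0.5]
opening: 0.498
finger_force: 0.0
```

Run:
```python
from h import *
s=snap('scene','s3.png'); w=snap('wrist','w3.png'); st=r.get_state(); print(st['tool_pos'],st['contact_force'])
a=cv2.resize(s['pixels'][130:370,220:540],(400,300)); b=cv2.resize(w['pixels'],(400,300))
cv2.imwrite('pics/c3.png',np.hstack([a,b])[:,:,::-1])
```

```text
[0.45472328 0.06114326 0.10371415] [-0.40286616  1.00240796 -0.78913219]
```

View pics/c3.png

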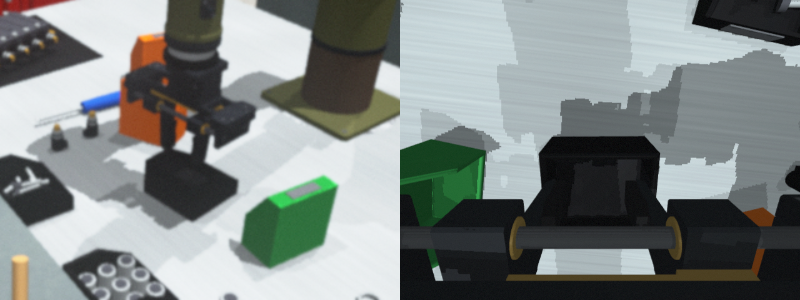

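It's standing on its base (left panel: bin at (190,185); right panel: back wall at (540–660, 137–150)). Now its pose from the wrist image.

```bash
python3 - <<'E'
from h import *
s=dict(np.load('pics/w3.png.npz')); g=cv2.cvtColor(s['pixels'],cv2.COLOR_RGB2GRAY).astype(int)
print(np.round(s['cam_to_world'],3).tolist())
for u in(240,290,320,350,390): print(u,g[210:275:2,u].tolist())
for v in(224,232,238,244): print(v,g[v,215:240].tolist(),g[v,400:430].tolist())
for p in((224,238),(416,238),(320,220)):
    print(p,[ray(s,*p,z).round(4).tolist() for z in(0,.06)])
E
cp pics/w3.png /tmp; python3 -c "
import cv2;i=cv2.imread('pics/w3.png')[200:360,190:450];cv2.imwrite('pics/w3c.png',cv2.convertScaleAbs(cv2.resize(i,None,fx=3,fy=3,interpolation=2),alpha=2.2,beta=0))"
```

```text
[[0.115, -0.947, -0.3, 0.532], [-0.993, -0.11, -0.033, 0.071], [-0.001, 0.302, -0.953, 0.233], [0.0, 0.0, 0.0, 1.0]]
240 [180, 179, 178, 180, 183, 186, 85, 15, 10, 12, 14, 6, 9, 15, 6, 11, 11, 14, 16, 13, 23, 14, 15, 7, 17, 14, 11, 13, 11, 8, 12, 12, 16]
290 [105, 105, 103, 103, 59, 7, 8, 10, 13, 7, 16, 9, 13, 9, 15, 9, 12, 13, 20, 13, 24, 17, 13, 17, 20, 18, 24, 32, 28, 27, 27, 26, 31]
320 [104, 103, 105, 105, 42, 9, 7, 7, 6, 11, 11, 14, 8, 13, 9, 11, 9, 13, 17, 16, 25, 21, 16, 12, 19, 18, 12, 15, 21, 29, 30, 28, 26]
350 [105, 104, 103, 106, 43, 10, 12, 13, 13, 9, 14, 16, 18, 13, 14, 10, 12, 14, 18, 21, 25, 16, 19, 41, 42, 40, 41, 39, 41, 39, 40, 40, 39]
390 [107, 107, 130, 105, 25, 15, 15, 12, 8, 14, 15, 13, 13, 18, 8, 12, 11, 13, 19, 16, 25, 17, 17, 9, 5, 7, 13, 9, 11, 14, 17, 13, 10]
224 [184, 185, 185, 185, 184, 183, 185, 183, 185, 183, 185, 185, 185, 184, 183, 184, 185, 182, 184, 183, 183, 171, 168, 113, 39] [136, 137, 135, 134, 136, 135, 134, 135, 136, 136, 135, 134, 136, 135, 134, 134, 123, 110, 107, 107, 107, 108, 106, 108, 107, 105, 106, 108, 108, 107]
232 [210, 208, 186, 1
[... 210 characters left out ...]
 133, 134, 134, 133, 133, 132]
238 [212, 189, 186, 186, 187, 188, 187, 185, 171, 170, 170, 153, 105, 37, 12, 8, 19, 9, 13, 13, 13, 11, 12, 10, 16] [8, 9, 13, 13, 9, 6, 13, 9, 8, 30, 104, 130, 132, 132, 132, 131, 131, 132, 132, 132, 134, 131, 132, 131, 134, 131, 131, 131, 130, 131]
244 [210, 208, 209, 208, 186, 184, 182, 124, 42, 12, 13, 16, 18, 7, 13, 13, 9, 12, 13, 11, 5, 15, 8, 13, 14] [18, 16, 15, 11, 9, 11, 13, 14, 17, 14, 10, 15, 15, 18, 15, 52, 126, 133, 134, 132, 132, 130, 133, 133, 133, 133, 132, 133, 133, 135]
(224, 238) [[0.4535, 0.1246, 0.0], [0.4736, 0.1107, 0.06]]
(416, 238) [[0.469, -0.0093, 0.0], [0.4852, 0.0113, 0.06]]
(320, 220) [[0.4742, 0.0592, 0.0], [0.489, 0.0621, 0.06]]
```

View pics/w3c.png

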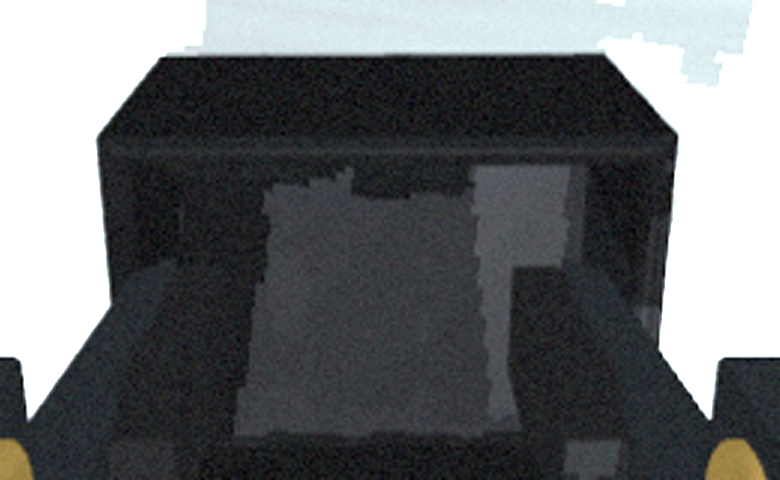

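Run:
```python
from h import *
s=dict(np.load('pics/w3.png.npz'))
for n,a,b,z in(('heel',(242.5,219),(392,218),0),('top',(222,245),(416,245),.06)):
    A=ray(s,*a,z);B=ray(s,*b,z);d=A-B; print(n,((A+B)/2).round(4),np.linalg.norm(d).round(4),'yaw',np.arctan2(-d[0],d[1]).round(4))
```

```text
heel [0.475  0.0612 0.    ] 0.1031 yaw 0.1221
top [0.4755 0.061  0.06  ] 0.1018 yaw 0.1153
```

Standing pose: heel (0.475, 0.061), yaw 0.118, width 102 to 103 mm, which checks out. I'll lower the fingertips inside the bin, loosely spread and not pressing on the walls, so they can push the back wall at two points.

step_arm(steps=[[0,0.25,0,0,0,0,-0.15],[0,0,2.5,0,0,0,-0.15],[0,0,2.5,0,0,0,-0.15],[0,0,1.5,0,0,0,-0.15],[0,0,0.9,0,0,0,-0.15],[0,0,0,0,0,0,-0.15]])

```text
clock: 6.92
tool_pos: [0.4587, 0.0591, 0.0321]
eef_rot: [0.998, 0.058, -0.003, 0.0]
contact_force: [-0.0, 0.3, -0.3]
opening: 0.575
finger_force: 0.0
```

step_arm(steps=[[0.5,0.05,0,0,0,0.6,-0.15],[0.6,0.05,0,0,0,0.6,-0.15],[0.8,0.08,0,0,0,0.6,-0.15],[0.8,0.08,0,0,0,0.6,-0.15],[0.8,0.08,0,0,0,0.6,-0.15],[0.8,0.08,0,0,0,0.6,-0.15],[0.8,0.08,0,0,0,0.6,-0.15],[0.8,0.08,0,0,0,0.6,-0.15]])

```text
clock: 7.92
tool_pos: [0.5182, 0.0577, 0.032]
eef_rot: [1.0, 0.015, -0.003, 0.0]
contact_force: [-0.6, 0.1, -0.1]
opening: 0.578
finger_force: 0.3
```

step_arm(steps=[[0.8,0.04,0,0,0,0.6,-0.15],[0.8,0.04,0,0,0,0.6,-0.15],[0.8,0.02,0,0,0,0.6,-0.15],[0.8,0,0,0,0,0.6,-0.15],[0.8,0,0,0,0,0.6,-0.15],[0.8,0,0,0,0,0.6,-0.15],[0.8,0,0,0,0,0.6,-0.15],[0,0,0,0,0,0.5,-0.15]])

```text
clock: 8.93
tool_pos: [0.5748, 0.0567, 0.0317]
eef_rot: [1.0, -0.026, -0.002, 0.0]
contact_force: [-0.4, 0.0, 0.8]
opening: 0.577
finger_force: 0.0
```

Run:
```python
from h import *
s=snap('wrist','w4.png'); st=r.get_state(); M=R.from_quat(st['eef_rot']).as_matrix(); print(st['tool_pos'],np.arctan2(M[1,0],M[0,0]),st['contact_force'],st['moment'],st['clock'])
cv2.imwrite('pics/w4b.png',cv2.convertScaleAbs(s['pixels'][:,:,::-1],alpha=1.6))
```

```text
[0.57411625 0.05676235 0.03165878] -0.05163857701424424 [0.13383546 0.08191654 0.70402952] [ 8.23963106e-05 -2.88928170e-02 -5.19687957e-03] 8.975
```

View pics/w4b.png

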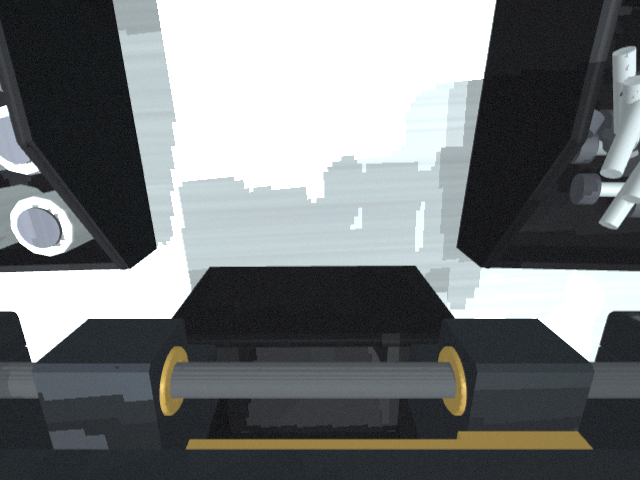

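The wrist view shows the bin's heel edge at v≈267 from u 210 to 416. The neighbours' inner base corners are at (157,247) and (457,247), and the bin looks square and roughly centred. Checking the numbers.

Run:
```python
from h import *
s=dict(np.load('pics/w4.png.npz'))
P=lambda *a: ray(s,*a,0)
A,B=P(210,267),P(416,267); d=A-B; print('heel',(A+B)/2,np.linalg.norm(d),np.arctan2(-d[0],d[1]))
for a,b in(((157,247),(457,247)),((113,0),(497,0))):
    L,Q=P(*a),P(*b); print('gap',L[:2],Q[:2],((L+Q)/2)[:2],np.linalg.norm(L-Q))
```

```text
heel [0.58755015 0.05651175 0.        ] 0.10261287352749833 -0.05163256807454584
gap [0.60199929 0.13213264] [ 0.59442687 -0.01431998] [0.59821308 0.05890633] 0.1466482566367242
gap [0.70570332 0.12998438] [ 0.69778623 -0.02234641] [0.70174477 0.05381899] 0.15253638856738988
```

step_arm(steps=[[0.8,-0.03,0,0,0,0,-0.15],[0.8,-0.03,0,0,0,0,-0.15],[0.8,-0.03,0,0,0,0,-0.15],[0.8,-0.03,0,0,0,0,-0.15],[0.8,-0.03,0,0,0,0,-0.15],[0.8,-0.03,0,0,0,0,-0.15],[0.8,-0.03,0,0,0,0,-0.15],[0.8,-0.03,0,0,0,0,-0.15]])

```text
clock: 9.98
tool_pos: [0.6382, 0.0559, 0.0312]
eef_rot: [1.0, -0.025, -0.003, 0.001]
contact_force: [0.7, -0.2, 0.5]
opening: 0.577
finger_force: 0.3
```

step_arm(steps=[[0.8,-0.03,0,0,0,0,-0.15],[0.8,-0.03,0,0,0,0,-0.15],[0.8,-0.03,0,0,0,0,-0.15],[0.8,-0.03,0,0,0,0,-0.15],[0.6,0,0,0,0,0,-0.15],[0.5,0,0,0,0,0,-0.15],[0.2,0,0,0,0,0.2,-0.15],[0,0,0,0,0,0,-0.15]])

```text
clock: 10.98
tool_pos: [0.6829, 0.0548, 0.031]
eef_rot: [1.0, -0.027, -0.003, 0.001]
contact_force: [-0.6, -0.2, 0.4]
opening: 0.574
finger_force: 0.0
```

step_arm(steps=[[0.3,0,0,0,0,-0.3,-0.15],[0.3,0,0,0,0,0,-0.15],[0.2,0,0,0,0,0,-0.15],[0,0,0,0,0,0,-0.15]])

```text
clock: 11.48
tool_pos: [0.691, 0.0544, 0.031]
eef_rot: [1.0, -0.025, -0.003, 0.0]
contact_force: [-0.5, -0.3, -0.0]
opening: 0.573
finger_force: 0.0
```

step_arm(steps=[[0.2,0,0,0,0,0,-0.15],[0,0,0,0,0,0,-0.15]])

```text
clock: 11.72
tool_pos: [0.6929, 0.0543, 0.0309]
eef_rot: [1.0, -0.024, -0.003, 0.001]
contact_force: [-0.7, -0.4, -0.1]
opening: 0.576
finger_force: 0.0
```

step_arm(steps=[[0.15,0,0,0,0,0,-0.15],[0,0,0,0,0,0,-0.15]])

```text
clock: 11.98
tool_pos: [0.6934, 0.0543, 0.0308]
eef_rot: [1.0, -0.024, -0.004, 0.001]
contact_force: [-3.6, 0.5, 2.0]
opening: 0.575
finger_force: 1.7
```

step_arm(steps=[[0.15,0,0,0,0,0,-0.15],[0,0,0,0,0,0,-0.15]])

```text
clock: 12.22
tool_pos: [0.6933, 0.0543, 0.0307]
eef_rot: [1.0, -0.024, -0.006, 0.001]
contact_force: [-7.1, 0.3, 5.4]
opening: 0.572
finger_force: 3.7
```

Contact with the riser shows as a clear force rise to 7 N. I'll back the fingers off the wall and lift out.

step_arm(steps=[[-0.4,0,0,0,0,0,-0.15],[-0.6,0,0,0,0,0,-0.1],[0,0,0,0,0,0,-0.1],[0,0,-2,0,0,0,-0.1],[0,0,-3,0,0,0,-0.1],[0,0,-4,0,0,0,-0.1],[0,0,-4,0,0,0,-0.1],[0,0,-4,0,0,0,-0.1]])

```text
clock: 13.22
tool_pos: [0.6874, 0.0548, 0.2041]
eef_rot: [1.0, -0.025, -0.002, 0.0]
contact_force: [0.9, -0.2, -0.0]
opening: 0.549
finger_force: 0.0
```

step_arm(steps=[[-4,0,-3,0,0,0,-0.1],[-5,0,-2,0,0,0,-0.1],[-5,0,0,0,0,0,-0.1],[-5,4,0,0,0,0,-0.1],[-4,5,0,0,0,0,-0.1],[-2,6,0,0,0,0,-0.1],[0,6,0,0,0,0,-0.1],[0,0,0,0,0,0,-0.1]])

```text
clock: 14.22
tool_pos: [0.4292, -0.1457, 0.2542]
eef_rot: [1.0, -0.03, -0.002, 0.002]
contact_force: [0.2, 0.9, -0.1]
opening: 0.548
finger_force: 0.0
```

step_arm(steps=[[0,6,0,0,0,0,-0.1],[0,6,0,0,0,0,-0.1],[0,6,0,0,0,0,-0.1],[0,0,0,0,0,0,-0.1]])

```text
clock: 14.72
tool_pos: [0.4204, -0.3246, 0.2539]
eef_rot: [1.0, -0.028, -0.002, 0.002]
contact_force: [0.2, 1.4, -0.6]
opening: 0.552
finger_force: 0.0
```

Run:
```python
from h import *
s=snap('top','t5.png'); s2=snap('scene','s5.png'); print(r.get_state()['tool_pos'])
a=cv2.resize(s['pixels'][150:300,160:360],(400,300),interpolation=2); b=cv2.resize(s2['pixels'],(400,300))
cv2.imwrite('pics/c5.png',cv2.convertScaleAbs(np.hstack([a,b])[:,:,::-1],alpha=1.4))
g=cv2.cvtColor(s['pixels'],cv2.COLOR_RGB2GRAY).astype(int)
for v in(176,190): print(v,g[v,256:326].tolist())
for u in range(272,312,5): print(u,g[196:216,u].tolist())
```

```text
[ 0.42167729 -0.31892515  0.25362273]
176 [83, 71, 60, 55, 46, 62, 94, 114, 116, 117, 111, 107, 102, 87, 63, 55, 51, 51, 52, 52, 49, 48, 52, 57, 56, 60, 58, 57, 57, 58, 62, 54, 57, 55, 52, 57, 55, 59, 60, 60, 56, 55, 57, 59, 56, 56, 58, 59, 57, 54, 54, 54, 52, 52, 70, 97, 113, 119, 119, 118, 117, 120, 140, 146, 133, 101, 68, 58, 49, 56]
190 [63, 59, 58, 50, 52, 66, 97, 114, 117, 117, 119, 135, 139, 110, 72, 54, 54, 55, 57, 58, 53, 56, 60, 59, 60, 62, 60, 62, 61, 58, 59, 57, 61, 64, 64, 60, 61, 57, 63, 62, 60, 59, 65, 58, 62, 61, 61, 63, 59, 60, 59, 60, 57, 63, 83, 104, 118, 119, 119, 115, 125, 141, 148, 130, 97, 66, 55, 58, 73, 105]
272 [52, 56, 58, 60, 55, 58, 55, 63, 57, 63, 92, 143, 159, 163, 166, 168, 172, 171, 170, 169]
277 [63, 66, 64, 63, 63, 64, 61, 64, 60, 59, 79, 127, 153, 162, 166, 167, 171, 171, 171, 168]
282 [67, 62, 66, 66, 67, 65, 61, 68, 66, 70, 80, 113, 146, 160, 167, 171, 172, 170, 169, 169]
287 [66, 63, 61, 60, 65, 67, 65, 64, 62, 69, 79, 105, 145, 161, 167, 170, 172, 169, 169, 170]
292 [60, 60, 63, 64, 62, 65, 63, 64, 65, 70, 76, 106, 145, 161, 167, 170, 171, 168, 169, 169]
297 [64, 63, 59, 63, 62, 61, 68, 59, 63, 65, 72, 95, 132, 153, 163, 168, 173, 170, 170, 169]
302 [65, 67, 62, 61, 67, 64, 61, 62, 63, 62, 63, 81, 123, 151, 163, 169, 173, 172, 172, 169]
307 [56, 59, 56, 58, 64, 63, 59, 62, 61, 62, 60, 65, 99, 146, 164, 170, 171, 171, 170, 173]
```

View pics/c5.png

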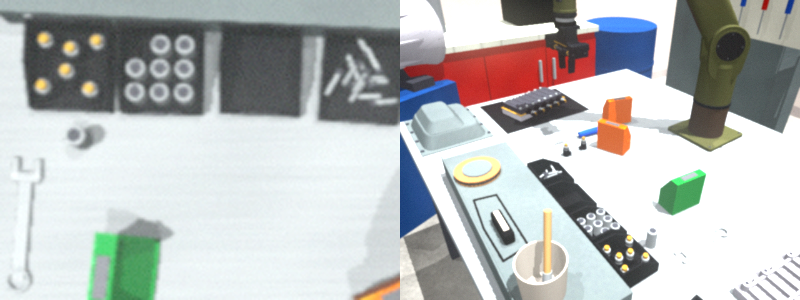

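In the picture the bin stands in the gap (left panel (262,68)), front towards the robot. Its front edge slopes 0.054 against the riser's 0.048. There is free space on both sides and nothing else has moved. Handing in.

```bash
python3 -c "
from plant import r
print(r.finish_job())"
```

```text
the job is handed in; nothing more can be done
None
```

The bin was tipped onto its base and slid into the gap, front towards the robot, square within about 0.4° and pushed up to contact with the riser, about 3 mm off centre; I handed the job in at about 15 s and got no verdict back.

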